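# Load a C cell into the battery caddy and snap the clamp flap over it

### The job

Stand the loose C-size battery upright in the round cup on top of the cream battery caddy and let go of it. Then tip the orange spring flap over, past the point where it snaps, so that it springs down on to the battery, and lean on the brass thumb screw of the closed flap with about 10 newtons for a good second to bed the battery. Never push the flap with more than 20 newtons, leave the caddy's drawer shut and the other things where they are, and finish clear of everything.

Things in the scene. Friction and masses are not known exactly. Their poses are not given: they have to be found in the camera images.
- cell: the loose C-size battery: upright yellow cylinder with a copper band, diameter 26 mm, 50 mm tall with its 1.5 mm steel nub on top, 65 g. It stands on the mat (mat top 4 mm above the work surface), left, right or left and farther away. Origin: centre of its underside, z up along it
- caddy: fixed cream battery caddy on the mat, case 170 (x) x 150 (y) x 55 mm tall. Origin: centre of its underside, under the cup's axis; x points from the flap's hinge to the cup (roughly away from the robot), z up. Four stored AA cells show 12 mm above the deck at x = +62 mm. Two hinge posts 14 x 6 mm, 61 mm tall above the deck, at x = -45 mm, y = -24 and +24 mm
- cup (a point): centre of the inner floor of the teal cup on the deck, 58 mm above the caddy's underside; cup inside diameter 31 mm, outside 38 mm, wall 14 mm high above this point. Same axes as the caddy
- hinge (a point): middle of the flap's hinge axis, on the caddy at x = -45 mm, y = 0, 108 mm above the caddy's underside, so 50 mm above the cup floor. The axis runs along the caddy's y. Same axes as the caddy
- flap (a joint): angle (rad) of the orange flap, 36 mm wide, 4 mm thick, 90 mm from hinge axis to tip, underside in the plane of the axis. 0 = open at its stop, leaning 25 degrees past upright to the caddy's -x; grows as it tips to +x: 0.44 upright, 1.4 snap point, 2.0 level on the battery (2.1 empty). Its spring resists (3 N at the tip); past the snap it drives the flap shut and holds
- collar (a point): foot of the thumb screw, on the flap's upper face (upper when shut), 45 mm from the hinge axis, over the cup's axis when shut. x: along the flap to its tip, z: out of that face. The screw's brass cap, 20 mm across, stands up along z; its top is 13 to 23 mm above this point, set differently each time and not measured: feel for it, slowly: the shut flap hardly yields
- drawer (a joint): travel (m) of the caddy's drawer, 0 = shut, grows as it is pulled out towards the caddy's -x. Its front and teal pull project 21 mm from the caddy's -x face, all below the deck. Leave shut
- shaker: glass salt shaker with steel cap, 42 mm across, 73 mm tall, upright; origin centre of its underside. Leave alone
- pillbox: small orange jar with white cap, 40 mm across, 55 mm tall, upright; origin centre of its underside. Leave alone
- torch: blue torch lying along its x, 121 mm long, 36 mm across the head; origin under its middle. Leave alone
- dish: blue ceramic dish, 110 mm across, 30 mm tall; origin centre of its underside. Leave alone
- opener: flat steel bottle opener, about 118 mm long, 5 mm thick; origin near its middle. Leave alone
There are look-alikes about, which are no part of the job. There is more than one size of the cell; the one meant has the size given above.

How it is judged:
By the outcome, as a careful person would: the job done as asked, in the order asked, and still so for the second after the job is handed in, with the robot touching nothing.
It also fails if it takes over 61 s, if anything falls off the work surface, if the arm or the gripper's body presses on something with over 40 N, if the wrist force passes 120 N, or if a joint passes its speed limit or range.

### The arm

A 6-joint arm with a two-finger parallel gripper is mounted at the origin on the work surface. World frame = base frame: x ahead of the robot, y to its left, z up, the work surface at z = 0. Lengths are in m, angles in rad, forces in N, time in s.
With the tool pointing down it reaches from about 0.25 to 0.725 m from the base axis. Payload 9.7 kg.
Tool frame: the origin (TCP) lies at the very end of the fingers, on their centre line; the grasp point (between the pads) lies 19 mm behind it; z points along the fingers, y is the direction in which the jaws open and shut (so a half turn about z gives the same grasp; the last joint's range is limited). The gripper opens to 85 mm and grips with 20 to 120 N. Pads are 22 mm wide; open, the fingers measure 114 mm over their backs; the gripper's body (76 mm by 85 mm) begins 54 mm behind the grasp point. The pads swing forward as they close: fully open they stand 13 mm farther back than shut.
Start: joints at [1.289, 0.087, 0.176, 1.66, 0, 1.571], TCP at [0.153, 0.528, 0.231] pointing down, gripper open.
Joint ranges: [-3.13, 3.13], [-0.85, 1.81], [-1.15, 1.24], [-2.2, 2.28], [-1.44, 1.52], [-3.14, 3.14]. Speed limits (rad/s): [2.22, 2.22, 2.57, 3.14, 3.14, 3.14].

### API

Orientations are given as a unit quaternion [x, y, z, w].
In Python, from bench import * gives the robot as it stands.
- The arm moves only by the tool send_rows, never from a script. Its argument "motion" is a list that holds one entry, the list of rows, each a list of 7 numbers: the turn, a rotation vector about the tool's x, y, z in degrees, then the shift along the tool's x, y, z in cm, then the finger opening in cm, from 0 to 8.54. A call has 1 to 5 rows; each row shifts and turns the commanded pose from where the row before left it, along the tool's axes as they then stand; what a row does not reach is not made up. A row lasts 1/8 s, in which the tool goes at most 62.5 mm and 10.7 degrees, less where a joint would pass 70% of its speed; a pose out of reach is approached as far as the arm can. A call with a gripper value outside its range is refused whole. The fingers move at their own pace and stop on an object; "force" is the grip in N (left out, the last holds). Time passes only in rows, so rows that do not move let the fingers close. It gives the time, the measured TCP pose, the force and the opening at its end, in the units of the state.
- read_state(): the state, without advancing time (a new reading comes with each control period).
- snapshot(name): name is "scene" or "top"; returns the picture (420x560x3 uint8, blue, green, red); there is no depth.
- camera_params(name): a dict with "K" (3x3 intrinsics, pixels), "eye" and "attitude" of the camera in the world. Camera axes: x right, y down, z forward; pixel columns grow to the right and rows downward; lengths in m; the calibration is good to about 2 mm. A picture is of the moment at which its call begins. camera_params takes no time and is no camera call.
- finish_job(): hands the job in, once; it reports no verdict.
The state is a dict: "time_s": time; "joints": joint angles; "qd": joint speeds; "joint_torque": joint torques, N m; "position": TCP position; "orientation": TCP orientation; "ft_force": force on the tool from outside, world axes, zero at the start; "wrist_torque": the same for the moment, N m; "opening": finger opening in m.
Only numpy, scipy, OpenCV 4.12 (cv2) and the standard library are available. Lean on these libraries where they do the work, as an engineer would, in place of code of your own. Each camera call takes 0.05 s, during which the arm holds its last target.

## Working session

There is one attempt and no reset: what is moved stays moved. The work goes in short steps, Python scripts to look and compute and a tool call to move; the robot and the scene stay as the last step left them, time stands still between calls to the robot, and variables do not carry over. Pictures are saved under pics/ and viewed, and the job is handed in when it is done.

Besides the shell and the picture viewer there is one more tool, called after "Emit:" by a JSON object that holds its "api" and its "payload", one argument or row to a line. send_rows: Moves the arm, as the interface text tells. Its arguments: {"type":"object","properties":{"motion":{"type":"array"},"force":{"type":"number"}},"required":["motion"]}

```bash
ls; mkdir -p pics; python3 - <<'E'
from bench import *
import cv2
s=read_state();print(s)
for n in("scene","top"):
    print(camera_params(n)); cv2.imwrite(f"pics/{n}0.png",snapshot(n))
E
```

```text
pics
{'time_s': 0.0, 'joints': array([1.28901243e+00, 8.74697374e-02, 1.75141943e-01, 1.65974442e+00,
       1.35078828e-05, 1.57082724e+00]), 'qd': array([ 2.34461721e-04, -3.24669860e-04,  5.83110707e-04, -7.26534707e-04,
        5.59551551e-05,  3.03593272e-04]), 'joint_torque': array([-4.09266559e-04, -5.20389318e+01,  4.64801967e+01,  1.63892732e-02,
       -1.08383322e-04, -1.39498491e-05]), 'position': array([0.15287842, 0.52811551, 0.23058173]), 'orientation': array([ 1.40441556e-01,  9.90088765e-01, -6.30675249e-04, -9.62612990e-05]), 'ft_force': array([ 0.43288045, -0.56057394, -0.47824724]), 'wrist_torque': array([0.04587168, 0.05030838, 0.03616232]), 'opening': 0.08555486962534849}
{'K': array([[473.03793372,   0.        , 282.34760759],
       [  0.        , 473.03793372, 210.20056507],
       [  0.        ,   0.        ,   1.        ]]), 'eye': array([ 1.21294173, -0.062491  ,  1.17189702]), 'attitude': array([ 0.76228245,  0.590085  , -0.16221674, -0.2107389 ])}
{'K': array([[452.48432886,   0.        , 273.62973542],
       [  0.        , 452.48432886, 201.55487253],
       [  0.        ,   0.        ,   1.        ]]), 'eye': array([0.50956032, 0.10784447, 1.18317174]), 'attitude': array([ 0.71636287, -0.69653552,  0.02669875, -0.03081697])}
```

View pics/scene0.png

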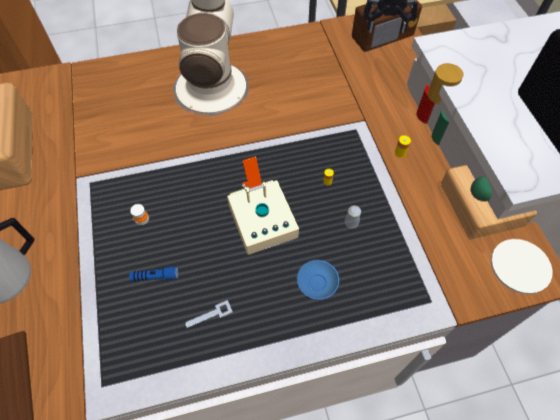

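View pics/top0.png

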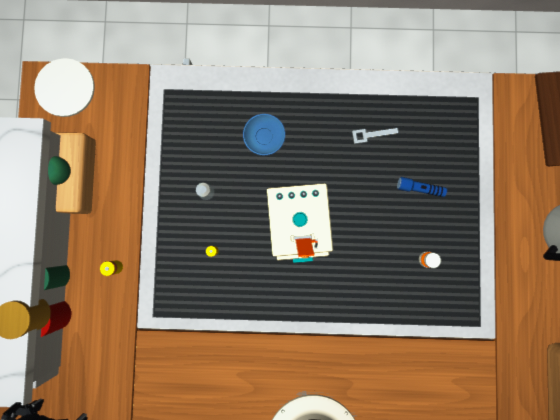

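Both pictures show the cream caddy (scene ~(263,215), top ~(300,222)) with the flap open and the teal cup. There is a yellow cell on the mat at top (211,251) / scene (329,177), and a yellow look-alike off the mat at top (107,268). The arm itself is not obvious, so I'll check the projections.

```bash
cat > h.py <<'E'
import numpy as np, cv2
from scipy.spatial.transform import Rotation as R
from bench import *
def proj(n,P):
    c=camera_params(n); M=R.from_quat(c["attitude"]).as_matrix()
    p=(np.atleast_2d(P)-c["eye"])@M; q=p@c["K"].T; return q[:,:2]/q[:,2:]
def ray(n,u,v):
    c=camera_params(n); M=R.from_quat(c["attitude"]).as_matrix()
    d=M@np.linalg.inv(c["K"])@[u,v,1.]; return c["eye"],d/np.linalg.norm(d)
def onz(n,u,v,z):
    e,d=ray(n,u,v); return e+d*(z-e[2])/d[2]
def tri(a,b):
    (e1,d1),(e2,d2)=ray("scene",*a),ray("top",*b)
    A=np.stack([d1,-d2],1); t=np.linalg.lstsq(A,e2-e1,rcond=None)[0]
    p,q=e1+t[0]*d1,e2+t[1]*d2; return (p+q)/2,np.linalg.norm(p-q)
E
python3 - <<'E'
from h import *
np.set_printoptions(precision=4,suppress=True)
for n in("scene","top"):
    print(n,proj(n,[[0,0,0],[0.153,0.528,0.231],[0.5,0,0],[.5,.3,0],[0,0,.3]]).round(1))
print(R.from_quat(camera_params("top")["attitude"]).as_matrix())
a=cv2.imread("pics/scene0.png");b=cv2.imread("pics/top0.png")
def crop(im,x,y,w,h,s): return cv2.resize(im[y:y+h,x:x+w],None,fx=s,fy=s,interpolation=cv2.INTER_CUBIC)
cv2.imwrite("pics/s_c.png",crop(a,210,140,150,120,5))
cv2.imwrite("pics/t_c.png",crop(b,190,170,150,110,5))
E
```

```text
scene [[210.5  87. ]
 [384.4  33.9]
 [240.8 208.4]
 [339.6 186.8]
 [197.   10.1]]
top [[313.  443.1]
 [ 65.  408. ]
 [317.1 243.3]
 [202.  240.1]
 [326.3 516. ]]
[[ 0.0283 -0.9963  0.0812]
 [-0.9996 -0.0278  0.007 ]
 [-0.0047 -0.0813 -0.9967]]
```

View pics/s_c.png

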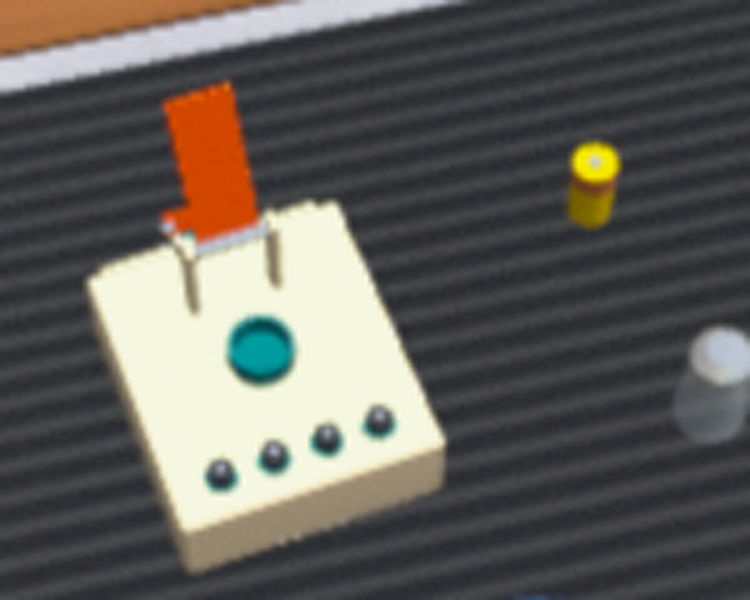

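View pics/t_c.png

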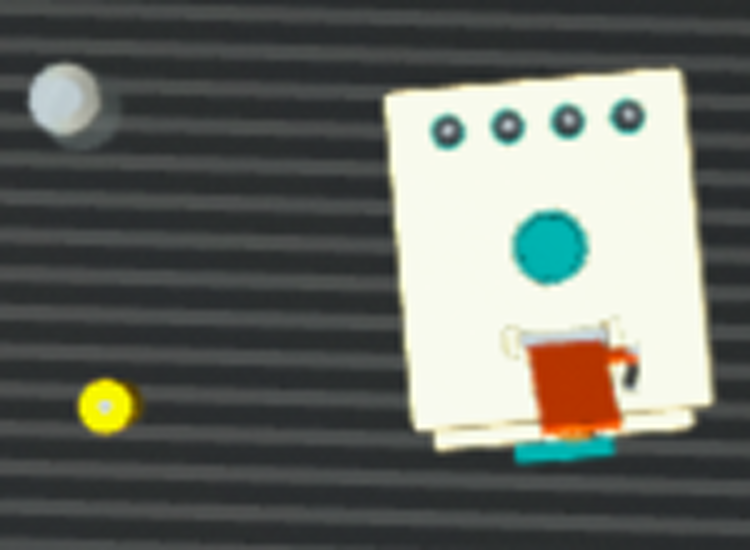

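Crops: the cell's top centre is at about scene (329,172) and top (211,251). The cup is at scene (262,210) and top (300,219), and the flap is open with its screw on the back. Next I'll measure by colour masks.

```bash
python3 - <<'E'
from h import *
np.set_printoptions(precision=4,suppress=True)
I={"scene":cv2.imread("pics/scene0.png"),"top":cv2.imread("pics/top0.png")}
def blobs(n,lo,hi,mn=20):
    m=cv2.inRange(cv2.cvtColor(I[n],cv2.COLOR_BGR2HSV),lo,hi)
    k,l,st,c=cv2.connectedComponentsWithStats(m)
    return [(c[i].round(2),st[i]) for i in range(1,k) if st[i,4]>=mn],l
for n in I:
    print(n,"yellow"); 
    for c in blobs(n,(24,150,90),(34,255,255))[0]: print(c)
    print("teal")
    for c in blobs(n,(85,150,80),(95,255,255),15)[0]: print(c)
    print("cream")
    for c in blobs(n,(20,10,150),(32,60,255),500)[0]: print(c)
    print("orange")
    for c in blobs(n,(2,200,100),(12,255,255),60)[0]: print(c)
E
```

```text
scene yellow
(array([404.37, 139.91]), array([399, 135,  12,  10,  79], dtype=int32))
(array([400.12, 151.82]), array([395, 146,  12,  11,  80], dtype=int32))
(array([328.53, 171.83]), array([324, 168,  10,   9,  60], dtype=int32))
(array([327.49, 181.42]), array([324, 178,   9,   7,  43], dtype=int32))
teal
(array([261.57, 209.37]), array([256, 204,  12,  12, 115], dtype=int32))
cream
(array([225.6 ,  95.38]), array([190,  66,  56,  46, 737], dtype=int32))
(array([261.01, 210.91]), array([ 228,  180,   71,   66, 1994], dtype=int32))
orange
(array([251.68, 172.21]), array([243, 157,  18,  31, 388], dtype=int32))
top yellow
(array([210.91, 250.9 ]), array([205, 246,  13,  11,  98], dtype=int32))
(array([106.71, 268.24]), array([100, 261,  15,  15, 156], dtype=int32))
(array([119., 269.]), array([117, 266,   5,   7,  20], dtype=int32))
teal
(array([299.54, 219.06]), array([293, 213,  14,  14, 154], dtype=int32))
(array([302.24, 259.97]), array([293, 258,  20,   5,  70], dtype=int32))
cream
(array([321.4, 408.3]), array([273, 395,  81,  25, 905], dtype=int32))
orange
(array([304.82, 246.77]), array([296, 239,  20,  18, 252], dtype=int32))
```

```bash
python3 - <<'E'
from h import *
np.set_printoptions(precision=4,suppress=True)
print("cell",onz("top",210.9,250.8,.0525),onz("scene",328.7,171.8,.0525),tri((328.7,172),(210.9,250.8)))
print("big",tri((404.4,139.9),(106.7,268.2)))
for z in (.062,.076): print("cup",z,onz("top",299.54,219.06,z),onz("scene",261.57,209.4,z))
# sub-pixel ellipse with upscaled teal mask
for n in ("top","scene"):
    im=cv2.resize(cv2.imread(f"pics/{n}0.png"),None,fx=8,fy=8,interpolation=cv2.INTER_CUBIC)
    h=cv2.cvtColor(im,cv2.COLOR_BGR2HSV); m=cv2.inRange(h,(82,90,30),(98,255,255))
    cs,_=cv2.findContours(m,cv2.RETR_EXTERNAL,cv2.CHAIN_APPROX_NONE)
    for c in cs:
        if cv2.contourArea(c)>300:
            e=cv2.fitEllipse(c); cc=(np.array(e[0])+.5)/8-.5
            print(n,cc,np.array(e[1])/8,e[2])
    # deck
    m=cv2.inRange(h,(18,5,225),(40,60,255))
    k,l,st,ce=cv2.connectedComponentsWithStats(m)
    i=[i for i in range(1,k) if st[i,4]>500*64 and st[i,1]>150*8 and st[i,1]<230*8]
    for j in i:
        c=cv2.findContours((l==j).astype(np.uint8),cv2.RETR_EXTERNAL,cv2.CHAIN_APPROX_NONE)[0][0]
        p=cv2.approxPolyDP(cv2.convexHull(c),24,True)[:,0]; print(n,((p+.5)/8-.5).round(1).tolist())
        for q in p: print(onz(n,*((q+.5)/8-.5),.059))
    # dark AA caps: report
E
```

```text
cell [0.4745 0.2682 0.0525] [0.4744 0.2693 0.0525] (array([0.4746, 0.2688, 0.0519]), np.float64(0.0010323714189981103))
big (array([0.4249, 0.522 , 0.0612]), np.float64(7.56731881694799e-05))
cup 0.062 [0.5592 0.0503 0.062 ] [0.555 0.051 0.062]
cup 0.076 [0.5586 0.051  0.076 ] [0.5633 0.0495 0.076 ]
top [302.1943 259.9957] [ 4.9375 27.0516] 85.14525604248047
top [299.5746 218.9542] [14.5704 14.8177] 73.63092803955078
top [279.0802 196.0351] [5.8273 6.1484] 154.45748901367188
top [291.0721 194.9378] [5.7527 6.2768] 160.2133331298828
top [303.0352 193.9173] [5.8896 6.228 ] 164.1029510498047
top [314.926  192.9871] [5.795 6.262] 151.4654998779297
top [[325.1, 184.1], [331.2, 249.9], [325.3, 254.9], [277.2, 258.9], [271.9, 250.4], [266.9, 189.1]]
[ 0.6486 -0.0116  0.059 ]
[ 0.4852 -0.0298  0.059 ]
[ 0.4726 -0.0155  0.059 ]
[0.4594 0.1029 0.059 ]
[0.4799 0.1164 0.059 ]
[0.632  0.1333 0.059 ]
scene [263.9849 232.5741] [2.1924 4.6529] 100.0270004272461
scene [274.4894 228.5085] [2.9678 4.9897] 94.55391693115234
scene [284.9751 225.3583] [2.0219 4.9732] 96.7890625
scene [261.6813 209.327 ] [12.8854 13.1256] 133.596435546875
scene [[276.6, 181.1], [297.9, 227.9], [246.4, 245.1], [227.9, 196.2]]
[0.4724 0.1141 0.059 ]
[0.634  0.1324 0.059 ]
[ 0.6496 -0.0122  0.059 ]
[ 0.4879 -0.0297  0.059 ]
```

```bash
cat >> h.py <<'E'
np.set_printoptions(precision=4,suppress=True)
def delta(P,yaw_y=None,st=None):
    """tool-frame shift (cm) to world TCP P from measured pose; turn about tool z to bring tool y to heading yaw_y (deg)"""
    s=st or read_state(); M=R.from_quat(s["orientation"])
    d=M.inv().apply(np.array(P)-s["position"])*100
    y=M.as_matrix()[:,1]; print("pos",s["position"],"tool z",M.as_matrix()[:,2],"y heading",np.degrees(np.arctan2(y[1],y[0])),"j",s["joints"])
    print("shift cm",d,"F",s["ft_force"],"open",s["opening"],"t",s["time_s"])
E
python3 - <<'E'
from h import *
P=np.array([onz("top",u,v,.071)[:2] for u,v in[(279.08,196.04),(291.07,194.94),(303.04,193.92),(314.93,192.99)]])
d=P[0]-P[-1]; print(P,np.degrees(np.arctan2(-d[0],d[1])),np.linalg.norm(d)); m=P.mean(0)
a=np.radians(6.4);print("cup from AA",m-.062*np.array([np.cos(a),np.sin(a)]))
q=R.from_quat(read_state()["orientation"]); 
M=(q*R.from_euler("z",-22.5,degrees=True)); print(M.as_matrix())
for tgt in([.4746,.2688,.12],):
    print(M.inv().apply(np.array(tgt)-read_state()["position"])*100)
E
```

```text
[[0.6142 0.1025]
 [0.6177 0.073 ]
 [0.6211 0.0436]
 [0.6242 0.0143]] 6.477470913494684 0.08883189317201308
cup from AA [0.5577 0.0514]
[[-0.9939 -0.1107 -0.0003]
 [-0.1107  0.9939 -0.0011]
 [ 0.0005 -0.0011 -1.    ]]
[-29.1085 -29.3246  11.0821]
```

Emit:
{"api": "send_rows", "payload": {
  "motion": [
    [[0,0,-7.5,0,0,0,8.5],[0,0,-7.5,0,0,0,8.5],[0,0,-7.5,0,0,0,8.5]]
  ],
  "force": 40
}}

```text
time_s: 0.48
position: [0.1529, 0.5282, 0.2308]
orientation: [-0.058, 0.998, -0.0, -0.0]
ft_force: [-0.2, 0.2, 0.0]
opening: 0.0852
```

Emit:
{"api": "send_rows", "payload": {
  "motion": [
    [[0,0,0,-4,-4,0,8.5],[0,0,0,-4,-4,0,8.5],[0,0,0,-4,-4,0,8.5],[0,0,0,-4,-4,0,8.5],[0,0,0,-4,-4,0,8.5]]
  ]
}}

```text
time_s: 1.1
position: [0.375, 0.3503, 0.231]
orientation: [-0.055, 0.998, -0.0, -0.0]
ft_force: [1.0, -0.3, -0.1]
opening: 0.085
```

```bash
python3 - <<'E'
from h import *
delta([.4746,.2688,.12])
E
```

```text
pos [0.375  0.3503 0.231 ] tool z [-0.0002 -0.0001 -1.    ] y heading 96.36002408149784 j [ 0.7513 -0.0014  0.084   1.6565  0.      0.6403]
shift cm [-9.0009 -9.199  11.1041] F [ 1.0199 -0.2819 -0.0637] open 0.08501240364175498 t 1.1
```

Emit:
{"api": "send_rows", "payload": {
  "motion": [
    [[0,0,0,-3,-3.1,3,8.5],[0,0,0,-3,-3.1,3,8.5],[0,0,0,-3.1,-3.1,3,8.5],[0,0,0,0,0,2,8.5],[0,0,0,0,0,0,8.5]]
  ]
}}

```text
time_s: 1.72
position: [0.4739, 0.2684, 0.1194]
orientation: [-0.055, 0.998, -0.001, -0.002]
ft_force: [-0.1, -0.2, 0.1]
opening: 0.0854
```

```bash
python3 - <<'E'
from h import *
delta([.4746,.2688,.022])
for n in("scene","top"):
    im=snapshot(n); cv2.imwrite(f"pics/{n}1.png",im)
a=cv2.imread("pics/scene1.png");b=cv2.imread("pics/top1.png")
c=np.hstack([cv2.resize(a[110:230,260:390],None,fx=3,fy=3),cv2.resize(b[190:310,150:280],None,fx=3,fy=3)]);cv2.imwrite("pics/c1.png",c)
print(proj("top",[.4746,.2688,.12]),proj("scene",[.4746,.2688,.12]))
E
```

```text
pos [0.4739 0.2684 0.1194] tool z [-0.0033 -0.0018 -1.    ] y heading 96.29964317336098 j [ 0.5153  0.0644 -0.0639  1.4463  0.      0.4054]
shift cm [-0.1126  0.0477  9.737 ] F [-0.1068 -0.2284  0.0733] open 0.0853951316295846 t 1.725
[[206.5203 251.5306]] [[330.6173 157.7318]]
```

View pics/c1.png

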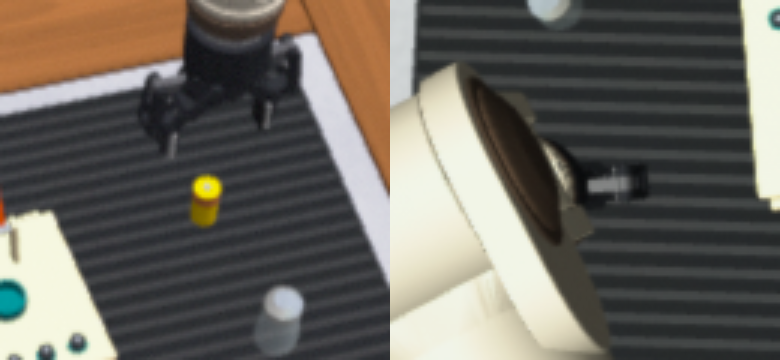

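The scene view shows the open jaws straddling the cell from above; the arm hides it in the top view. Descending.

Emit:
{"api": "send_rows", "payload": {
  "motion": [
    [[0,0,0,-0.05,0.05,3,8.5],[0,0,0,0,0,3,8.5],[0,0,0,0,0,2.5,8.5],[0,0,0,0,0,1.2,8.5],[0,0,0,0,0,0,8.5]]
  ]
}}

```text
time_s: 2.45
position: [0.4749, 0.2702, 0.0246]
orientation: [-0.056, 0.998, -0.0, -0.0]
ft_force: [-0.7, 0.4, -0.1]
opening: 0.0851
```

Emit:
{"api": "send_rows", "payload": {
  "motion": [
    [[0,0,0,0,0,0,2],[0,0,0,0,0,0,2],[0,0,0,0,0,0,2],[0,0,0,0,0,0,2],[0,0,0,0,0,0,2]]
  ],
  "force": 30
}}

```text
time_s: 3.08
position: [0.4753, 0.27, 0.0248]
orientation: [-0.055, 0.998, 0.0, 0.0]
ft_force: [0.2, 0.1, 5.1]
opening: 0.0252
```

```bash
python3 - <<'E'
from h import *
delta([.559,.051,.25])
im=snapshot("scene"); cv2.imwrite("pics/c2.png",cv2.resize(im[110:230,260:390],None,fx=4,fy=4))
E
```

```text
pos [0.4753 0.27   0.0248] tool z [ 0.0007  0.0005 -1.    ] y heading 96.35237735279199 j [ 0.5166  0.0982 -0.2119  1.2599  0.      0.4057]
shift cm [ -5.9132 -22.6842 -22.5191] F [0.2175 0.071  5.0569] open 0.02523939278173444 t 3.075
```

View pics/c2.png

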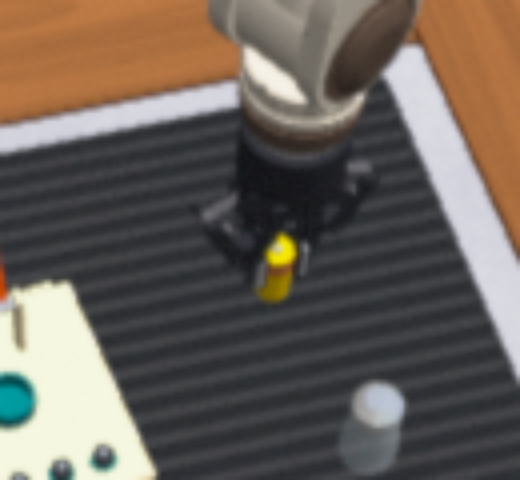

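The cell is held between the pads with the opening at 25.2 mm. Lifting.

Emit:
{"api": "send_rows", "payload": {
  "motion": [
    [[0,0,0,0,0,-3,2],[0,0,0,0,0,-5,2],[0,0,0,0,0,-5,2],[0,0,0,0,0,-5,2],[0,0,0,0,0,-4.5,2]]
  ]
}}

```text
time_s: 3.75
position: [0.4749, 0.2698, 0.2509]
orientation: [-0.055, 0.998, 0.0, 0.0]
ft_force: [-0.1, 0.3, -1.3]
opening: 0.025
```

Emit:
{"api": "send_rows", "payload": {
  "motion": [
    [[0,0,0,-1,-4.5,0,2],[0,0,0,-1.4,-5,0,2],[0,0,0,-1.4,-5,0,2],[0,0,0,-1.4,-5,0,2],[0,0,0,-0.7,-3.2,0,2]]
  ]
}}

```text
time_s: 4.38
position: [0.5593, 0.0486, 0.2487]
orientation: [-0.055, 0.999, -0.0, -0.0]
ft_force: [0.1, 0.5, -0.8]
opening: 0.0252
```

Emit:
{"api": "send_rows", "payload": {
  "motion": [
    [[0,0,0,0,0,3,2],[0,0,0,0,0,4,2],[0,0,0,0,0,3,2],[0,0,0,0,0,1.5,2],[0,0,0,0,0,0,2]]
  ]
}}

```text
time_s: 5.0
position: [0.5583, 0.0508, 0.1336]
orientation: [-0.055, 0.998, -0.0, -0.001]
ft_force: [0.6, -0.5, -1.3]
opening: 0.0249
```

```bash
python3 - <<'E'
from h import *
delta([.559,.051,.083])
a=snapshot("scene");b=snapshot("top");cv2.imwrite("pics/scene3.png",a);cv2.imwrite("pics/top3.png",b)
c=np.hstack([cv2.resize(a[140:260,200:330],None,fx=3,fy=3),cv2.resize(b[160:280,230:360],None,fx=3,fy=3)]);cv2.imwrite("pics/c3.png",c)
E
```

```text
pos [0.5583 0.0508 0.1336] tool z [-0.0016 -0.0002 -1.    ] y heading 96.35717359158151 j [ 0.0907  0.099   0.0004  1.4738 -0.     -0.0203]
shift cm [-0.0753  0.0155  5.061 ] F [ 0.5506 -0.4936 -1.3089] open 0.024879361789995013 t 5.0
```

View pics/c3.png

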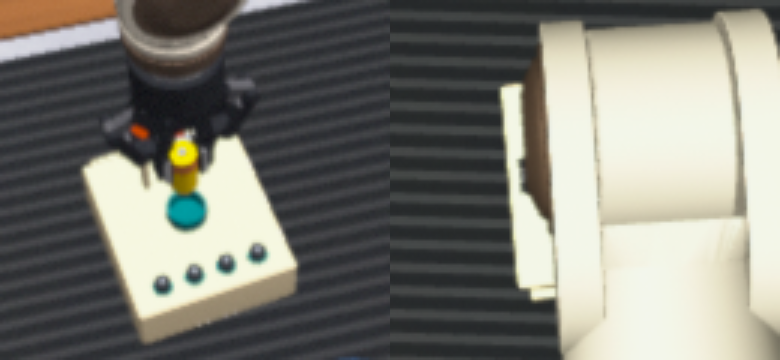

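The cell is hanging upright above the cup (scene crop: cell (184,165), cup (187,210)). I'll check its axis against the cup in the same camera.

```bash
python3 - <<'E'
from h import *
a=cv2.imread("pics/scene3.png")
m=cv2.inRange(cv2.cvtColor(a,cv2.COLOR_BGR2HSV),(22,120,80),(36,255,255)); m[:, :240]=0; m[:,290:]=0
k,l,st,c=cv2.connectedComponentsWithStats(m)
for i in range(1,k):
    if st[i,4]>10: print(c[i],st[i],onz("scene",*c[i],.1613))
cv2.imwrite("pics/c3b.png",cv2.resize(a[175:225,235:290],None,fx=10,fy=10,interpolation=cv2.INTER_CUBIC))
# expected top centre and band edges if the axis is at the TCP
s=read_state()["position"]; print(proj("scene",[[s[0],s[1],z] for z in(.1613,.1128)]), proj("scene",[[.559,.051,.076]]))
E
```

```text
[260.6912 190.6029] [256 187  11   9  68] [0.5589 0.0515 0.1613]
[261.5  200.36] [257 196  10   9  50] [0.588  0.0467 0.1613]
[[260.4927 190.7744]
 [261.1961 200.8463]] [[261.7282 207.958 ]]
```

View pics/c3b.png

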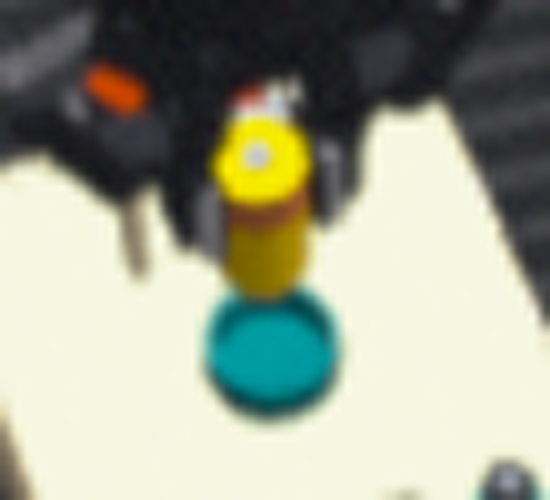

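Emit:
{"api": "send_rows", "payload": {
  "motion": [
    [[0,0,0,0,-0.05,1.5,2],[0,0,0,0,0,1.5,2],[0,0,0,0,0,0.5,2],[0,0,0,0,0,0.3,2],[0,0,0,0,0,0.3,2]]
  ]
}}

```text
time_s: 5.72
position: [0.559, 0.0503, 0.0934]
orientation: [-0.055, 0.998, 0.0, 0.0]
ft_force: [0.2, -1.2, -0.2]
opening: 0.0251
```

```bash
python3 - <<'E'
from h import *
delta([.559,.0505,.083])
a=snapshot("scene")
cv2.imwrite("pics/c4.png",cv2.resize(a[165:235,225:300],None,fx=8,fy=8,interpolation=cv2.INTER_CUBIC))
E
```

```text
pos [0.559  0.0503 0.0934] tool z [ 0.0004  0.     -1.    ] y heading 96.3507428342988 j [ 0.0897  0.1048 -0.0709  1.3947 -0.     -0.0211]
shift cm [-0.0027  0.0198  1.038 ] F [ 0.15   -1.1944 -0.194 ] open 0.02510700274358602 t 5.725
```

View pics/c4.png

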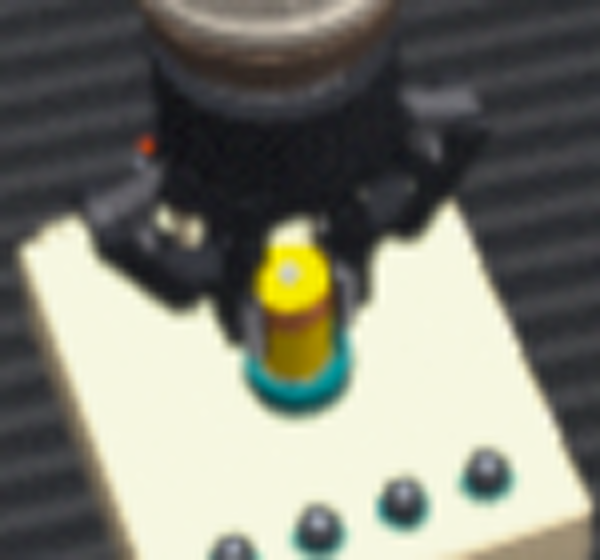

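The cell is entering the cup, centred at crop (296,370), with no contact force. Lowering the rest slowly.

Emit:
{"api": "send_rows", "payload": {
  "motion": [
    [[0,0,0,0,0,0.35,2],[0,0,0,0,0,0.35,2],[0,0,0,0,0,0.2,2],[0,0,0,0,0,0.1,2],[0,0,0,0,0,0,2]]
  ]
}}

```text
time_s: 6.4
position: [0.5588, 0.0503, 0.0833]
orientation: [-0.055, 0.998, -0.0, -0.0]
ft_force: [-0.6, -0.5, -0.5]
opening: 0.0252
```

Emit:
{"api": "send_rows", "payload": {
  "motion": [
    [[0,0,0,0,0,0.05,2],[0,0,0,0,0,0.05,2],[0,0,0,0,0,0,2]]
  ]
}}

```text
time_s: 6.78
position: [0.559, 0.0503, 0.0828]
orientation: [-0.055, 0.998, 0.0, 0.0]
ft_force: [-0.2, 0.1, 5.5]
opening: 0.0247
```

Emit:
{"api": "send_rows", "payload": {
  "motion": [
    [[0,0,0,0,0,0,3.2],[0,0,0,0,0,0,4],[0,0,0,0,0,0,5],[0,0,0,0,0,0,5],[0,0,0,0,0,0,5]]
  ]
}}

```text
time_s: 7.4
position: [0.5588, 0.0503, 0.0822]
orientation: [-0.055, 0.998, -0.0, -0.0]
ft_force: [-0.3, -0.8, 0.4]
opening: 0.0501
```

Emit:
{"api": "send_rows", "payload": {
  "motion": [
    [[0,0,0,0,0,-1,5],[0,0,0,0,0,-3,5],[0,0,0,0,0,-5,5],[0,0,0,0,0,-5,5],[0,0,0,0,0,-3,5]]
  ]
}}

```text
time_s: 8.02
position: [0.5591, 0.0503, 0.256]
orientation: [-0.055, 0.998, 0.0, 0.002]
ft_force: [0.9, -1.3, 0.3]
opening: 0.0498
```

```bash
python3 - <<'E'
from h import *
a=snapshot("scene")
cv2.imwrite("pics/c5.png",cv2.resize(a[135:235,210:310],None,fx=6,fy=6,interpolation=cv2.INTER_CUBIC))
xc=np.array([np.cos(np.radians(6.4)),np.sin(np.radians(6.4)),0]);cup=np.array([.559,.0507,0])
for x,z in((-.13,.26),(-.13,.19)): delta(cup+x*xc+[0,0,z])
E
```

```text
pos [0.5596 0.0504 0.2592] tool z [ 0.0072  0.0007 -1.    ] y heading 96.35368430910349 j [ 0.0898  0.1212  0.2677  1.71    0.     -0.0211]
shift cm [13.0584  0.0286 -0.1792] F [-1.7002 -0.0137  0.8748] open 0.05000535347399645 t 8.075
pos [0.5596 0.0504 0.2592] tool z [ 0.0072  0.0007 -1.    ] y heading 96.35368430910349 j [ 0.0898  0.1212  0.2677  1.71    0.     -0.0211]
shift cm [13.1092  0.0295  6.8206] F [-1.7002 -0.0137  0.8748] open 0.05000535347399645 t 8.075
```

View pics/c5.png

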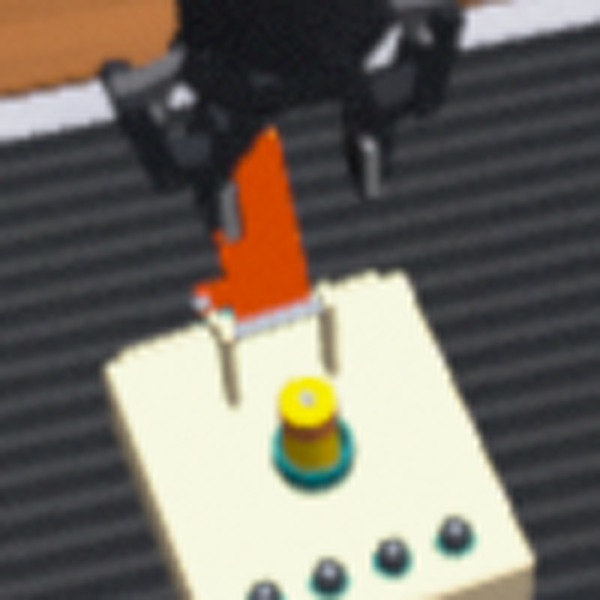

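The cell stands upright in the cup at crop (310,430). Now I'll go behind the open flap with the gripper closed.

Emit:
{"api": "send_rows", "payload": {
  "motion": [
    [[0,0,0,2.5,0,0,0],[0,0,0,4,0,0,0],[0,0,0,4,0,0,0],[0,0,0,2.6,0,0,0],[0,0,0,0,0,0,0]]
  ]
}}

```text
time_s: 8.7
position: [0.4277, 0.0357, 0.2536]
orientation: [-0.055, 0.998, 0.0, 0.001]
ft_force: [0.4, 0.5, 0.9]
opening: 0.0001
```

Emit:
{"api": "send_rows", "payload": {
  "motion": [
    [[0,0,0,0,0,2,0],[0,0,0,0,0,3,0],[0,0,0,0,0,1.8,0],[0,0,0,0,0,0,0],[0,0,0,0,0,0,0]]
  ]
}}

```text
time_s: 9.32
position: [0.4292, 0.0358, 0.1852]
orientation: [-0.055, 0.998, 0.0, 0.0]
ft_force: [-0.5, -0.2, 0.0]
opening: 0.0003
```

```bash
python3 - <<'E'
from h import *
xc=np.array([np.cos(np.radians(6.4)),np.sin(np.radians(6.4)),0]);cup=np.array([.559,.0507,0])
delta(cup-.1*xc+[0,0,.19])
a=snapshot("scene")
cv2.imwrite("pics/c6.png",cv2.resize(a[105:235,180:310],None,fx=4.5,fy=4.5,interpolation=cv2.INTER_CUBIC))
E
```

```text
pos [0.4292 0.0358 0.1852] tool z [ 0.0009  0.     -1.    ] y heading 96.35463368497932 j [ 0.0833 -0.2107 -0.1961  1.5845 -0.     -0.0276]
shift cm [-3.0609  0.0324 -0.4808] F [-0.525  -0.2334  0.037 ] open 0.0002966477632644945 t 9.325
```

View pics/c6.png

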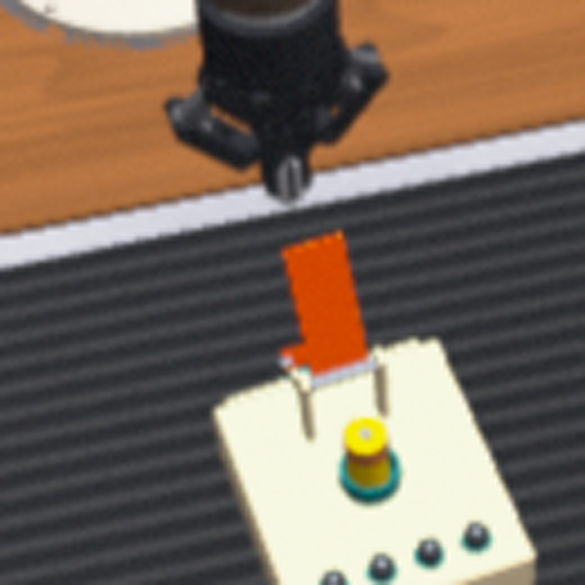

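Emit:
{"api": "send_rows", "payload": {
  "motion": [
    [[0,0,0,-1.5,0,-0.1,0],[0,0,0,-1.2,0,-0.1,0],[0,0,0,-0.5,0,0,0],[0,0,0,-0.5,0,0,0],[0,0,0,-0.5,0,0,0]]
  ]
}}

```text
time_s: 10.0
position: [0.4699, 0.0404, 0.1865]
orientation: [-0.055, 0.998, -0.0, -0.001]
ft_force: [-4.9, 0.2, 4.3]
opening: 0.0001
```

Emit:
{"api": "send_rows", "payload": {
  "motion": [
    [[0,0,0,-0.6,0,0,0],[0,0,0,-0.6,0,0,0],[0,0,0,-0.6,0,0,0],[0,0,0,-0.6,0,0,0],[0,0,0,-0.6,0,0,0]]
  ]
}}

```text
time_s: 10.62
position: [0.5006, 0.0438, 0.1862]
orientation: [-0.055, 0.998, -0.0, -0.0]
ft_force: [-3.1, -0.5, 2.4]
opening: -0.0002
```

```bash
python3 - <<'E'
from h import *
xc=np.array([np.cos(np.radians(6.4)),np.sin(np.radians(6.4)),0]);cup=np.array([.559,.0507,0])
delta(cup-.032*xc+[0,0,.189])
a=snapshot("scene")
cv2.imwrite("pics/c7.png",cv2.resize(a[105:235,180:310],None,fx=4.5,fy=4.5,interpolation=cv2.INTER_CUBIC))
E
```

```text
pos [0.5006 0.0438 0.1862] tool z [-0.0001 -0.     -1.    ] y heading 96.35445581496765 j [ 0.0873 -0.0387 -0.0394  1.5702 -0.     -0.0236]
shift cm [-2.6801  0.0381 -0.2772] F [-3.0612 -0.518   2.3722] open -0.00016168764065622673 t 10.625
```

View pics/c7.png

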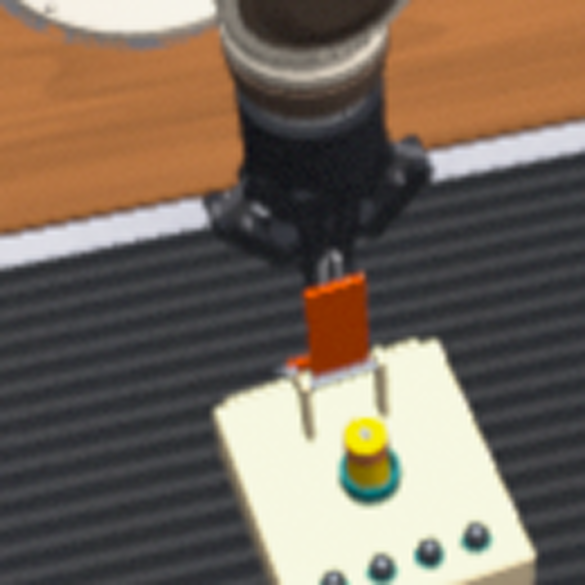

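The flap is near upright (crop (337,325)), with about 4 N of push. Continuing along the arc.

Emit:
{"api": "send_rows", "payload": {
  "motion": [
    [[0,0,0,-0.6,0,-0.05,0],[0,0,0,-0.6,0,-0.05,0],[0,0,0,-0.5,0,0,0],[0,0,0,-0.5,0,0,0],[0,0,0,-0.5,0,0,0]]
  ]
}}

```text
time_s: 11.3
position: [0.5275, 0.0468, 0.1874]
orientation: [-0.055, 0.998, -0.0, 0.0]
ft_force: [-2.5, 0.0, -1.1]
opening: -0.0002
```

Emit:
{"api": "send_rows", "payload": {
  "motion": [
    [[0,0,0,-0.55,0,0.15,0],[0,0,0,-0.55,0,0.2,0],[0,0,0,-0.5,0,0.2,0],[0,0,0,-0.5,0,0.25,0],[0,0,0,-0.5,0,0.3,0]]
  ]
}}

```text
time_s: 11.92
position: [0.5533, 0.0497, 0.1762]
orientation: [-0.055, 0.998, 0.0, 0.0]
ft_force: [-1.2, -0.6, 0.6]
opening: 0.0001
```

```bash
python3 - <<'E'
from h import *
xc=np.array([np.cos(np.radians(6.4)),np.sin(np.radians(6.4)),0]);cup=np.array([.559,.0507,0])
delta(cup+.004*xc+[0,0,.168])
a=snapshot("scene")
cv2.imwrite("pics/c8.png",cv2.resize(a[105:235,180:310],None,fx=4.5,fy=4.5,interpolation=cv2.INTER_CUBIC))
E
```

```text
pos [0.5533 0.0497 0.1762] tool z [ 0.0004  0.0001 -1.    ] y heading 96.35643741079991 j [ 0.0896  0.0859  0.0683  1.5528  0.     -0.0214]
shift cm [-0.9725  0.0377  0.8205] F [-1.1934 -0.6355  0.5831] open 0.00011271659859054495 t 11.925
```

View pics/c8.png

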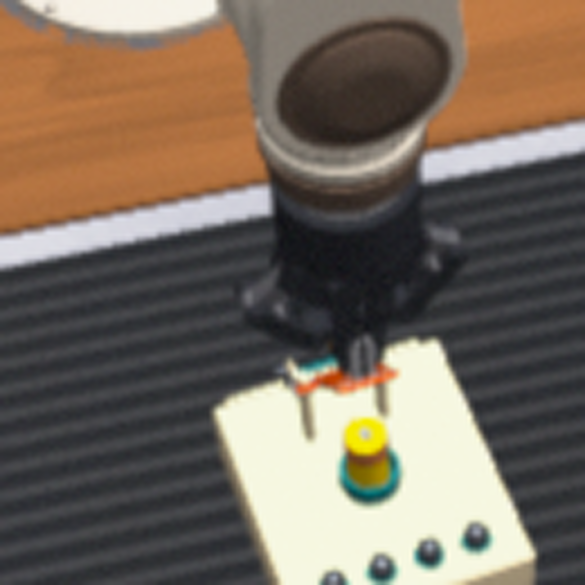

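The flap is about 40° past upright. Two more centimetres should take it past the snap point.

Emit:
{"api": "send_rows", "payload": {
  "motion": [
    [[0,0,0,-0.5,0,0.4,0],[0,0,0,-0.5,0,0.4,0],[0,0,0,-0.4,0,0.45,0],[0,0,0,-0.4,0,0.45,0],[0,0,0,-0.3,0,0.4,0]]
  ]
}}

```text
time_s: 12.6
position: [0.574, 0.052, 0.1549]
orientation: [-0.055, 0.998, -0.0, -0.0]
ft_force: [-0.4, -0.7, -0.1]
opening: 0.0002
```

```bash
python3 - <<'E'
from h import *
xc=np.array([np.cos(np.radians(6.4)),np.sin(np.radians(6.4)),0]);cup=np.array([.559,.0507,0])
delta(cup+.0*xc+[0,0,.15])
a=snapshot("scene")
cv2.imwrite("pics/c9.png",cv2.resize(a[105:235,180:310],None,fx=4.5,fy=4.5,interpolation=cv2.INTER_CUBIC))
E
```

```text
pos [0.574  0.052  0.1549] tool z [-0.0001 -0.     -1.    ] y heading 96.35348160995053 j [ 0.0903  0.1347  0.0803  1.5165 -0.     -0.0206]
shift cm [1.5063 0.0398 0.4872] F [-0.3598 -0.6851 -0.1275] open 0.00021295549683967617 t 12.6
```

View pics/c9.png

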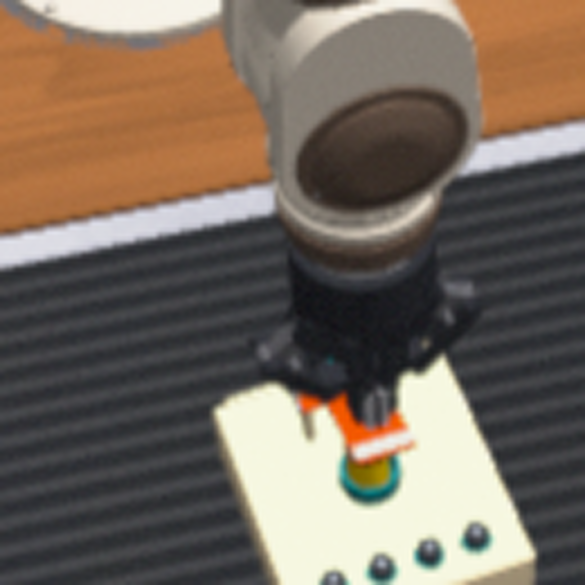

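The flap has snapped down on to the battery (crop (385,440)), and the finger is free of it. Now I'll centre over the screw and settle for a force baseline.

Emit:
{"api": "send_rows", "payload": {
  "motion": [
    [[0,0,0,0.7,0,-0.3,0],[0,0,0,0.8,0,0,0],[0,0,0,0,0,0.3,0],[0,0,0,0,0,0.5,0],[0,0,0,0,0,0,0]]
  ]
}}

```text
time_s: 13.28
position: [0.5586, 0.0503, 0.1496]
orientation: [-0.055, 0.998, 0.0, -0.0]
ft_force: [0.7, 0.4, 0.0]
opening: 0.0
```

Emit:
{"api": "send_rows", "payload": {
  "motion": [
    [[0,0,0,0,0,0.2,0],[0,0,0,0,0,0.2,0],[0,0,0,0,0,0.1,0],[0,0,0,0,0,0,0]]
  ]
}}

```text
time_s: 13.78
position: [0.5588, 0.0503, 0.1452]
orientation: [-0.055, 0.998, -0.0, -0.0]
ft_force: [0.2, 0.0, 0.1]
opening: -0.0001
```

```bash
python3 - <<'E'
from h import *
xc=np.array([np.cos(np.radians(6.4)),np.sin(np.radians(6.4)),0]);cup=np.array([.559,.0507,0])
delta(cup+.0*xc+[0,0,.14])
a=snapshot("scene")
cv2.imwrite("pics/c10.png",cv2.resize(a[175:235,235:300],None,fx=9,fy=9,interpolation=cv2.INTER_CUBIC))
E
```

```text
pos [0.5588 0.0503 0.1452] tool z [-0.0002 -0.     -1.    ] y heading 96.35338241606864 j [ 0.0898  0.098   0.0216  1.4946 -0.     -0.0211]
shift cm [-0.0232  0.0389  0.518 ] F [0.2087 0.0269 0.0509] open -5.3883895808825785e-05 t 13.775
```

View pics/c10.png

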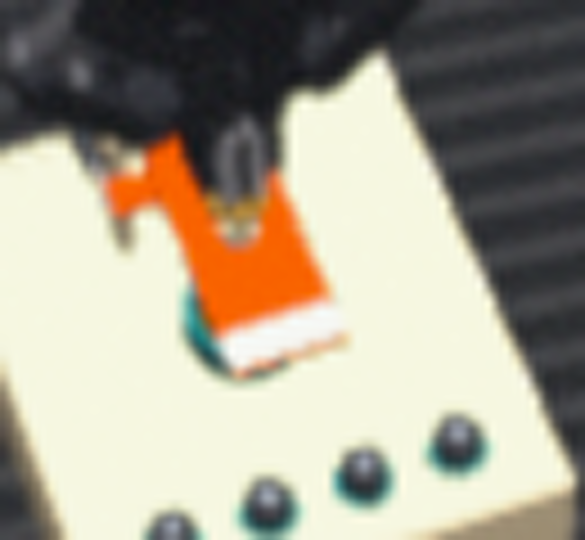

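The finger tip is right over the brass cap (crop (238,215)). Feeling downwards slowly.

Emit:
{"api": "send_rows", "payload": {
  "motion": [
    [[0,0,0,0,0,0.1,0],[0,0,0,0,0,0.1,0],[0,0,0,0,0,0.05,0],[0,0,0,0,0,0.05,0]]
  ]
}}

```text
time_s: 14.32
position: [0.5588, 0.0503, 0.1422]
orientation: [-0.055, 0.998, 0.0, -0.0]
ft_force: [-0.0, -0.2, 0.5]
opening: -0.0002
```

Emit:
{"api": "send_rows", "payload": {
  "motion": [
    [[0,0,0,0,0,0.05,0],[0,0,0,0,0,0.05,0]]
  ]
}}

```text
time_s: 14.58
position: [0.5588, 0.0503, 0.1413]
orientation: [-0.055, 0.998, -0.0, 0.0]
ft_force: [0.5, -0.5, -0.2]
opening: -0.0001
```

Emit:
{"api": "send_rows", "payload": {
  "motion": [
    [[0,0,0,0,0,0.05,0],[0,0,0,0,0,0.03,0]]
  ]
}}

```text
time_s: 14.82
position: [0.5588, 0.0503, 0.1404]
orientation: [-0.055, 0.998, -0.0, -0.0]
ft_force: [0.1, -0.1, 0.5]
opening: -0.0
```

Emit:
{"api": "send_rows", "payload": {
  "motion": [
    [[0,0,0,0,0,0.03,0],[0,0,0,0,0,0.03,0]]
  ]
}}

```text
time_s: 15.08
position: [0.5588, 0.0503, 0.1399]
orientation: [-0.055, 0.998, 0.0, -0.0]
ft_force: [-0.2, -0.1, -0.2]
opening: 0.0001
```

Emit:
{"api": "send_rows", "payload": {
  "motion": [
    [[0,0,0,0,0,0.03,0],[0,0,0,0,0,0.03,0]]
  ]
}}

```text
time_s: 15.32
position: [0.5589, 0.0503, 0.1393]
orientation: [-0.055, 0.998, -0.0, 0.0]
ft_force: [-0.5, 0.2, -0.3]
opening: -0.0001
```

Emit:
{"api": "send_rows", "payload": {
  "motion": [
    [[0,0,0,0,0,0.03,0],[0,0,0,0,0,0.03,0]]
  ]
}}

```text
time_s: 15.58
position: [0.5588, 0.0503, 0.1387]
orientation: [-0.055, 0.998, 0.0, -0.0]
ft_force: [0.0, 0.3, -0.1]
opening: -0.0003
```

Emit:
{"api": "send_rows", "payload": {
  "motion": [
    [[0,0,0,0,0,0.03,0],[0,0,0,0,0,0.03,0]]
  ]
}}

```text
time_s: 15.82
position: [0.5589, 0.0503, 0.1384]
orientation: [-0.055, 0.998, 0.0, 0.0]
ft_force: [-0.5, -0.0, 4.3]
opening: 0.0
```

Contact. I'll let it settle for one row and read the force.

Emit:
{"api": "send_rows", "payload": {
  "motion": [
    [[0,0,0,0,0,0,0]]
  ]
}}

```text
time_s: 15.95
position: [0.5589, 0.0503, 0.1383]
orientation: [-0.055, 0.998, 0.0, 0.0]
ft_force: [-0.6, -0.3, 3.4]
opening: 0.0002
```

Emit:
{"api": "send_rows", "payload": {
  "motion": [
    [[0,0,0,0,0,0.02,0],[0,0,0,0,0,0,0]]
  ]
}}

```text
time_s: 16.2
position: [0.5589, 0.0503, 0.1383]
orientation: [-0.055, 0.998, 0.0, 0.0]
ft_force: [-0.5, -0.4, 4.4]
opening: 0.0001
```

Emit:
{"api": "send_rows", "payload": {
  "motion": [
    [[0,0,0,0,0,0.03,0],[0,0,0,0,0,0,0]]
  ]
}}

```text
time_s: 16.45
position: [0.559, 0.0503, 0.1383]
orientation: [-0.055, 0.998, 0.0, 0.0]
ft_force: [-1.1, 1.0, 6.5]
opening: -0.0001
```

Emit:
{"api": "send_rows", "payload": {
  "motion": [
    [[0,0,0,0,0,0.04,0],[0,0,0,0,0,0,0]]
  ]
}}

```text
time_s: 16.7
position: [0.559, 0.0503, 0.1382]
orientation: [-0.055, 0.998, 0.0, 0.001]
ft_force: [-1.7, 0.0, 9.3]
opening: -0.0001
```

Emit:
{"api": "send_rows", "payload": {
  "motion": [
    [[0,0,0,0,0,0.01,0],[0,0,0,0,0,0,0],[0,0,0,0,0,0,0],[0,0,0,0,0,0,0],[0,0,0,0,0,0,0]]
  ]
}}

```text
time_s: 17.32
position: [0.559, 0.0503, 0.1382]
orientation: [-0.055, 0.998, 0.0, 0.001]
ft_force: [-2.3, -1.0, 10.1]
opening: 0.0003
```

Emit:
{"api": "send_rows", "payload": {
  "motion": [
    [[0,0,0,0,0,0,0],[0,0,0,0,0,0,0],[0,0,0,0,0,0,0],[0,0,0,0,0,0,0],[0,0,0,0,0,0,0]]
  ]
}}

```text
time_s: 17.95
position: [0.559, 0.0503, 0.1382]
orientation: [-0.055, 0.998, 0.0, 0.001]
ft_force: [-2.4, -0.4, 10.1]
opening: 0.0002
```

Emit:
{"api": "send_rows", "payload": {
  "motion": [
    [[0,0,0,0,0,0,0],[0,0,0,0,0,0,0],[0,0,0,0,0,0,0]]
  ]
}}

```text
time_s: 18.32
position: [0.559, 0.0503, 0.1382]
orientation: [-0.055, 0.998, 0.0, 0.001]
ft_force: [-2.3, 0.3, 10.1]
opening: -0.0
```

Emit:
{"api": "send_rows", "payload": {
  "motion": [
    [[0,0,0,0,0,-0.2,0],[0,0,0,0,0,-1,0],[0,0,0,0,0,-4,0],[0,0,0,0,0,-5,0],[0,0,0,0,0,-3,0]]
  ]
}}

```text
time_s: 18.95
position: [0.5591, 0.0503, 0.272]
orientation: [-0.055, 0.998, 0.0, 0.001]
ft_force: [-0.4, -0.6, -0.4]
opening: -0.0002
```

Emit:
{"api": "send_rows", "payload": {
  "motion": [
    [[0,0,0,2,3,0,0],[0,0,0,3,5,0,0],[0,0,0,3,5,0,0],[0,0,0,3,5,0,0],[0,0,0,0,0,0,0]]
  ]
}}

```text
time_s: 19.58
position: [0.4277, 0.2195, 0.2699]
orientation: [-0.058, 0.998, 0.0, 0.0]
ft_force: [0.4, -0.7, -0.4]
opening: 0.0002
```

```bash
python3 - <<'E'
from h import *
a=snapshot("scene");b=snapshot("top");cv2.imwrite("pics/scene11.png",a);cv2.imwrite("pics/top11.png",b)
c=np.hstack([cv2.resize(a[140:260,200:330],None,fx=3,fy=3,interpolation=cv2.INTER_CUBIC),cv2.resize(b[160:280,230:360],None,fx=3,fy=3,interpolation=cv2.INTER_CUBIC)]);cv2.imwrite("pics/c11.png",c)
E
```

```text
(no output)
```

View pics/c11.png

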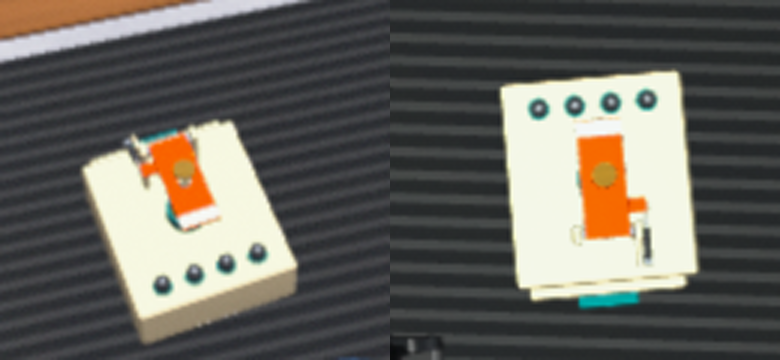

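View pics/scene11.png

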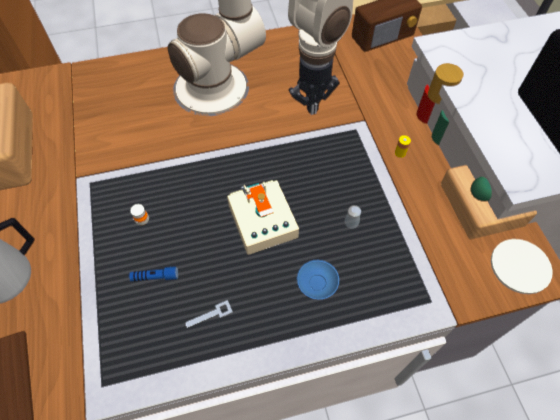

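The flap lies shut on the battery, with the cap centred in the top crop at (603,175). The drawer pull is still at top (302,260), the other objects are where they were, and the arm is clear. Handing in.

```bash
python3 - <<'E'
from h import *
s=read_state(); print(s["ft_force"],s["qd"],s["time_s"]); print(finish_job())
E
```

```text
[-0.3162 -0.3966  0.1138] [-0.0359  0.0133  0.0025 -0.0026 -0.0018 -0.0026] 19.675
the job is handed in; nothing more can be done
None
```

The job is done and was handed in at 19.7 s on the robot's clock, with the arm clear of everything.

- **Battery:** I stood it upright in the cup. It touched the cup floor with about 5.5 N at the expected height. I let go of it, and a picture showed it still upright.
- **Flap:** I tipped it over with closed fingers until it snapped down on to the battery. The largest push at the readings was about 6.5 N; these came once per call, not continuously.
- **Thumb screw:** I felt for its cap and found the top at z ≈ 0.138 m. I leaned on it with 10.1 N vertically (about 10.4 N in all) for about 1.6 s, with all three readings in the hold steady.
- **Last check:** The final pictures show the flap shut on the battery, the drawer pull where it was, and the other things apparently unmoved. The force on the tool was back to about zero.

No check failed. My estimates of the cup's position disagreed by 1–3 mm, and I settled that by lining the held battery up with the cup in the scene view. I did not measure the shut flap's angle separately.

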